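# Sort the counter clutter into its trays

## Task

Tidy the worktop: stand the two round fish-food pots in the low tray with the two large bays, the two dropper bottles in the narrow rack with the two small bays, one to a bay, and the salt shaker in the little round dish. Set each one down upright and flat on the floor of its place, without dropping it, let go of everything, and leave the wooden mill and the brown cup where they are.

Things in the scene. Friction and masses are not known exactly. Their poses are not given: they have to be found in the camera images.
- flake_pot: Taller fish-food pot: upright cylinder with a screw lid, 56 across, 75 high, about 0.1 kg. Either bay of pot_tray will do. Sizes in mm. Origin: centre of its underside, z up.
- pellet_pot: Squatter fish-food pot: upright cylinder with a screw lid, 64 across, 62 high, about 0.1 kg. Either bay of pot_tray will do. Sizes in mm. Origin: centre of its underside, z up.
- dropper_1: One of two dropper bottles of the same shape: round amber bottle with a black dropper cap, 102 high; the body is 33 across up to about 62 high, above that come a collar 24 across and a rubber bulb 13 across. It weighs 50 to 100 g. The two are alike but for their labels and may swap bays. Sizes in mm. Origin: centre of its underside, z up.
- dropper_2: One of two dropper bottles of the same shape: round amber bottle with a black dropper cap, 102 high; the body is 33 across up to about 62 high, above that come a collar 24 across and a rubber bulb 13 across. It weighs 50 to 100 g. The two are alike but for their labels and may swap bays. Sizes in mm. Origin: centre of its underside, z up.
- salt_shaker: Glass salt shaker with a domed perforated metal cap, round, 44 across, 90 high, about 0.1 kg. Sizes in mm. Origin: centre of its underside, z up.
- pot_tray: Low wooden tray, fixed to the worktop, for the pots: 92 (its x) by 184 (its y), 20 high, floor 5 thick, so the pots stand 5 above its origin. Two square bays of 80 x 80 are centred at x = 0, y = -46 and +46, parted by a wall 12 thick; outer walls 6. Its y axis points to world -x within 0.16 rad. Sizes in mm. Origin: centre of its underside, z up.
- dropper_rack: Smaller, narrower wooden rack, fixed to the worktop, for the dropper bottles: 62 (its x) by 132 (its y), 30 high, floor 5 thick. Two square bays of 50 x 50 are centred at x = 0, y = -35 and +35, parted by a wall 20 thick; outer walls 6. Its y axis points to world -x within 0.16 rad. Sizes in mm. Origin: centre of its underside, z up.
- salt_dish: Little round white ceramic dish, fixed to the worktop, for the salt shaker: 88 across the rim, 14 high, wall 4, inner floor about 70 across and 5 above its origin. Sizes in mm. Origin: centre of its underside, z up.
- mill: Bystander: dark wooden mill, 58 across, 170 high, standing loose behind the work on the left. Not to be moved. Sizes in mm. Origin: centre of its underside, z up.
- cup: Bystander: brown cup with a pale rim band, no handle, 96 across, 80 high, standing loose behind the work on the right. Not to be moved. Sizes in mm. Origin: centre of its underside, z up.
Not all that is in view belongs to the job. Leave any green look-alike of the dropper_rack alone. Leave any yellow look-alike of the dropper_1 alone.

How it is judged:
By the outcome, as a careful person would: the job done as asked, in the order asked, and still so for the second after the job is handed in, with the robot touching nothing.
It also fails if it takes over 120 s, if anything falls off the work surface, if the arm or the gripper's body presses on something with over 40 N, if the wrist force passes 120 N, or if a joint passes its speed limit or range.

## Robot

A 7-joint arm with a two-finger parallel gripper is mounted at the origin on a cart in front of the work surface, level with it; the furniture and walls round the work are solid. World frame = base frame: x ahead of the robot, y to its left, z up, the work surface at z = 0. Lengths are in m, angles in rad, forces in N, time in s.
With the tool pointing down it reaches from about 0.4 to 0.9 m from the base axis. Payload 5.6 kg.
Tool frame: the origin (TCP) lies midway between the tips of the shut fingers; the grasp point (between the pads) lies 19 mm behind it; z points along the fingers, y is the line along which they close (so a half turn about z gives the same grasp; the last joint's range is limited). The gripper opens to 92 mm and grips with 3 to 60 N. Pads are 20 mm wide; open, the fingers measure 128 mm over their backs; the gripper's body (75 mm by 189 mm) begins 69 mm behind the grasp point.
Start: joints at [-1.205, 0.468, -0.012, 1.603, 0.006, 1.071, -0.056], TCP at [0.258, 0.596, 0.215] pointing down, gripper open.
Joint ranges: [-2.53, 2.53], [-0.31, 2.02], [-1.57, 1.55], [0.28, 2.44], [-1.29, 4.43], [0.15, 1.84], [-2.92, 2.92]. Speed limits (rad/s): [2.57, 2.57, 3.14, 3.14, 3.14, 3.14, 3.14].

## Interface

Orientations are given as a 3x3 rotation matrix whose columns are the frame's x, y, z axes.
In Python, from station import env, effector, solver, viewer, workorder, search_frame, tip_of gives the robot as it stands. Calls block until the motion is done:
- env.reach(position, orientation): joint-space move of the TCP to a pose.
- env.movel(position, frame=None, rate=0.15): straight line of the TCP; frame=None keeps the orientation; rate is the mean speed in m/s.
- env.goto_joints(angles): joint-space move.
- effector.release() and effector.grasp(squeeze=None): open the fingers fully, or close them until they stop; squeeze is the grip in N (None keeps the last).
- env.pause(seconds).
- solver.inverse_kinematics(position, orientation): joint angles nearest the present ones, or None.
- env.sense(): the state.
- viewer.read_camera(name): name is "side" or "top" or "wrist"; returns (picture, depth): 384x512x3 uint8, red, green, blue; 384x512 float32, m along the optical axis (not along the pixel's ray), 0 where there is no reading.
- viewer.camera_info(name): a dict with "intrinsics" (3x3 intrinsics, pixels), "dist_coeffs" ([k1, k2, p1, p2, k3] as OpenCV has them; the pictures are not rectified), "eye" and "rotation" of the camera in the world; the wrist camera has in their place "T_tool_cam" (4x4, takes a point from camera to tool coordinates, whose origin is the TCP and whose axes are the flange's). Camera axes: x right, y up, looking along -z (the intrinsics and any distortion apply to the point x, -y, -z); pixel columns grow to the right and rows downward; lengths in m; the calibration is good to about 2 mm. A picture is of the moment at which its call begins: read the wrist's pose just before it. camera_info takes no time and is no camera call.
A pose or a line that the arm cannot do raises env.PlanningError and nothing moves.
- workorder.finish_job(): hands the job in; it is judged then, once.
Trained networks look in the newest picture that a camera, given by its name, has taken for a name from the list of things; names that differ only in an ending like _2 or _b are one class to them, and where a whole thing is asked for, a point or a joint stands for the part that bears it (a point fixed in the world has none). Each returns a list of dicts, best first, with "score" (0 to 1); they miss things now and then, are a little off and sometimes report something else, mostly with a low value. They report only what shows in the picture. A call takes as long as a camera call. They do not tell look-alikes from the thing itself.
- search_frame(camera, name): "at" ([x, y, z] in m, in world coordinates, good to about 4 mm: the middle of the surface that is visible of it).
- tip_of(camera, name): "at" ([x, y, z] in m, in world coordinates, good to about 4 mm: a listed point, or the origin of a listed thing).
The state is a dict: "t": time; "joint_positions": joint angles; "joint_velocities": joint speeds; "tau": joint torques, N m; "ee_pos": TCP position; "tcp_rot": TCP orientation; "wrist_force": force on the tool from outside, world axes, zero at the start; "moment": the same for the moment, N m; "gripper_width": finger opening in m; "grasp_force": force on a finger pad.
Only numpy, scipy, OpenCV 4.12 (cv2) and the standard library are available. Lean on these libraries where they do the work, as an engineer would, in place of code of your own. Each camera call takes 0.05 s, during which the arm holds its last target. There are 200 camera calls.

## Working session

There is one attempt and no reset: what is moved stays moved. The work goes in short steps, each a Python script; the robot and the scene stay as the last script left them, time stands still between calls to the robot, and variables do not carry over. Pictures are saved under pics/ and viewed, at most 14 in all, crops included, and the job is handed in when it is done.

```bash
mkdir -p pics; ls; python3 - <<'E'
from station import env, viewer, search_frame, tip_of
import cv2, numpy as np
s=env.sense(); print(s['t'],s['ee_pos'],s['gripper_width'])
for c in ('top','side'):
    p,d=viewer.read_camera(c); cv2.imwrite(f'pics/{c}0.png',cv2.resize(p[...,::-1],(800,600)))
    np.savez(f'{c}0.npz',p=p,d=d); i=viewer.camera_info(c); print(c,i)
    for n in ['flake_pot','pellet_pot','dropper_1','salt_shaker','pot_tray','dropper_rack','salt_dish','mill','cup']:
        print(n,[(np.round(r['at'],3).tolist(),round(r['score'],2)) for r in tip_of(c,n)])
print(env.sense()['t'])
E
```

```text
pics
0.0 [0.25821449 0.59589938 0.21365385] 0.0915933839474557
top {'intrinsics': array([[363.18722603,   0.        , 253.88230361],
       [  0.        , 363.18722603, 191.31969426],
       [  0.        ,   0.        ,   1.        ]]), 'dist_coeffs': array([0.03054508, 0.        , 0.        , 0.        , 0.        ]), 'eye': array([ 0.37030813, -0.0714635 ,  1.41908797]), 'rotation': array([[ 0.01558935,  0.99223009, -0.12343586],
       [-0.99983102,  0.01426663, -0.01159256],
       [-0.00974148,  0.12359572,  0.99228484]])}
flake_pot [([0.41, 0.38, -0.001], 0.69)]
pellet_pot [([0.479, 0.14, 0.003], 0.75), ([0.411, -0.258, 0.002], 0.22)]
dropper_1 [([0.413, -0.259, 0.002], 0.65), ([0.573, 0.38, -0.004], 0.62), ([0.501, 0.376, 0.002], 0.51)]
salt_shaker [([0.472, 0.006, 0.002], 0.5)]
pot_tray [([0.461, 0.258, 0.001], 0.75), ([0.476, 0.006, 0.0], 0.2)]
dropper_rack [([0.453, -0.38, 0.0], 0.97), ([0.47, -0.535, 0.001], 0.77)]
salt_dish [([0.461, -0.141, 0.002], 0.77)]
mill [([0.642, 0.311, -0.0], 0.76), ([0.472, 0.005, 0.0], 0.3)]
cup [([0.638, -0.14, -0.005], 0.79), ([0.453, -0.381,
[... 296 characters left out ...]
0.05861073,  1.05349725,  0.96907901]), 'rotation': array([[-0.88704087,  0.25751441, -0.38320337],
       [-0.46122347, -0.5315978 ,  0.71040601],
       [-0.02077028,  0.80690155,  0.59032066]])}
flake_pot [([0.411, 0.381, -0.007], 0.4)]
pellet_pot [([0.475, 0.136, 0.002], 0.77)]
dropper_1 [([0.496, 0.378, -0.004], 0.76), ([0.57, 0.378, 0.001], 0.66), ([0.411, -0.26, 0.002], 0.47)]
salt_shaker [([0.471, 0.009, -0.001], 0.66)]
pot_tray [([0.476, 0.01, -0.002], 0.52), ([0.46, 0.257, -0.0], 0.37)]
dropper_rack [([0.471, -0.536, 0.002], 0.71), ([0.452, -0.38, -0.002], 0.6), ([0.413, -0.261, -0.0], 0.4)]
salt_dish [([0.464, -0.134, 0.005], 0.73)]
mill [([0.642, 0.311, -0.004], 0.89)]
cup []
1.0
```

View pics/top0.png

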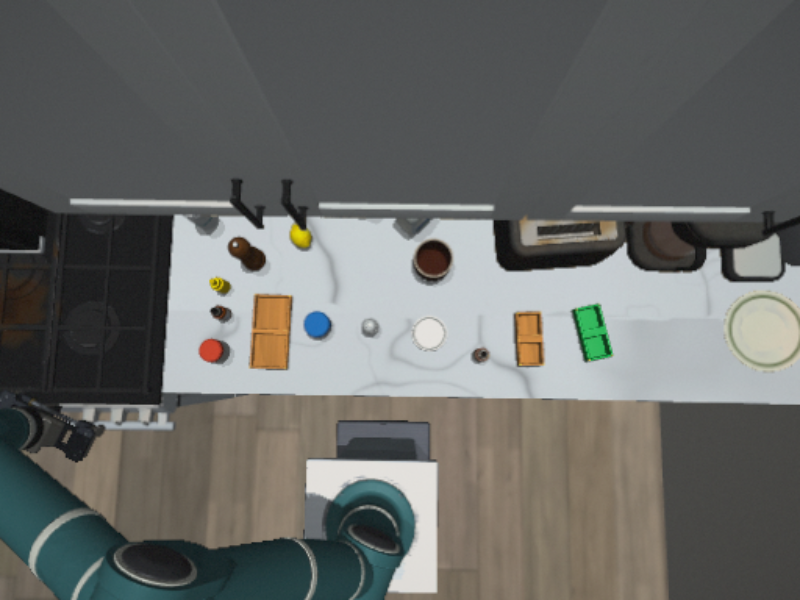

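View pics/side0.png

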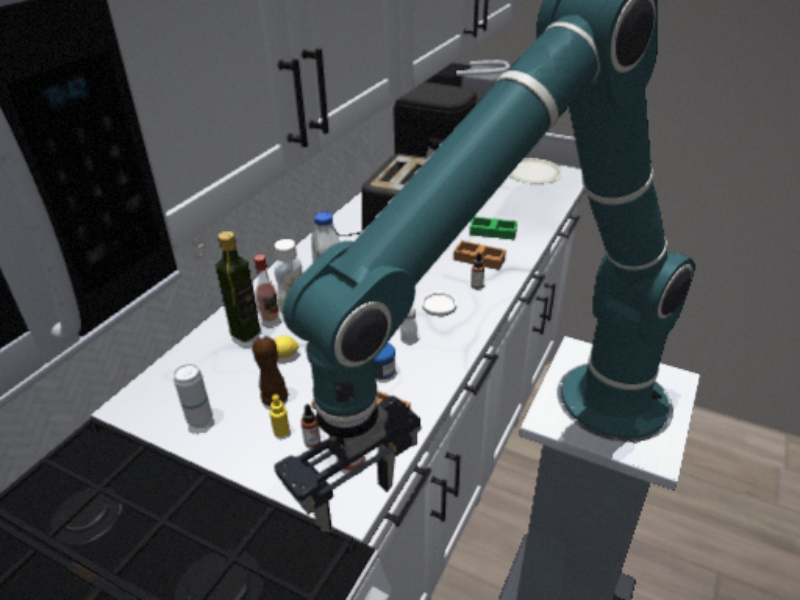

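The top view shows these candidates:

| Thing | Pixels | Choice |
|---|---|---|
| Pots | red (213,350), blue (317,324) | Red should be flake, blue pellet |
| Droppers | dark-capped amber (221,313) and (480,355), yellow (219,285) | Take the two amber ones, leave the yellow |
| Racks | brown (528,338), green (592,332) | Use the brown, leave the green |
| Tray | (271,331) | |
| Shaker | (370,327) | The grey can at the back, (205,222), is not it |
| Dish | (429,333) | |
| Mill | (247,252) | Leave in place |
| Cup | (433,259) | Leave in place |

Next I'll refine the positions from depth and check close crops.

```bash
cat > vis.py <<'E'
import numpy as np, cv2
from station import viewer
def cloud(name,d):
    i=viewer.camera_info(name); h,w=d.shape
    uv=np.stack(np.meshgrid(np.arange(w),np.arange(h)),-1).reshape(-1,1,2).astype(np.float64)
    n=cv2.undistortPoints(uv,i['intrinsics'],i['dist_coeffs']).reshape(h,w,2)
    pc=np.dstack([n[...,0]*d,-n[...,1]*d,-d])
    P=pc@i['rotation'].T+i['eye']; P[d==0]=np.nan
    return P
def near(P,x,y,r,zlo,zhi=.3):
    return (np.hypot(P[...,0]-x,P[...,1]-y)<r)&(P[...,2]>zlo)&(P[...,2]<zhi)
E
python3 - <<'E'
from vis import *
z=np.load('top0.npz'); p,d=z['p'],z['d']; P=cloud('top',d)
t=near(P,.55,.0,.1,-.02,.02); print('table z',np.nanmedian(P[t][:,2]))
for n,x,y,r,zl in [('flake',.41,.38,.045,.06),('pellet',.477,.138,.045,.05),('dropA',.499,.377,.03,.045),('dropB',.412,-.26,.03,.045),('yellow',.571,.379,.03,.045),('salt',.4715,.0075,.035,.06),('dish',.461,-.14,.06,.009),('tray',.461,.258,.12,.012),('rack',.453,-.38,.09,.018),('cup',.638,-.14,.06,.06),('mill',.642,.311,.05,.06)]:
    m=near(P,x,y,r,zl); Q=P[m]; hi=np.percentile(Q[:,2],95)
    (cx,cy),(w,h),a=cv2.minAreaRect(Q[:,:2].astype(np.float32))
    print(n,len(Q),'top',hi.round(3),'mean',Q[:,:2].mean(0).round(4),'rect',np.round([cx,cy,w,h,a],4),'rgb',p[m].mean(0).round())
    if n in('tray','rack'):
        m2=near(P,x,y,.13,.001,.05)&(p[...,0]>p[...,2].astype(int)+50); Q=P[m2]
        print('   brown',np.round(np.hstack([*map(np.ravel,cv2.minAreaRect(Q[:,:2].astype(np.float32)))]),4))
a=cv2.resize(p[175:245,110:215,::-1],None,fx=5,fy=5,interpolation=2)
b=cv2.resize(p[175:245,225:385,::-1],None,fx=3.28,fy=3.28,interpolation=2)
c=np.zeros((a.shape[0]+b.shape[0],525,3),np.uint8);c[:a.shape[0]]=a;c[a.shape[0]:,:b.shape[1]]=b[:,:525]
cv2.imwrite('pics/crop0.png',c)
E
```

```text
table z 0.00017496017463969338
flake 185 top 0.079 mean [0.41   0.3817] rect [ 0.4113  0.3834  0.0527  0.053  43.6538] rgb [179.  67.  48.]
pellet 225 top 0.067 mean [0.4765 0.1378] rect [ 0.4761  0.1387  0.0605  0.0606 47.3747] rgb [ 45. 110. 173.]
dropA 70 top 0.099 mean [0.5006 0.3704] rect [5.01100e-01 3.72500e-01 2.60000e-02 3.09000e-02 8.72483e+01] rgb [66. 51. 43.]
dropB 66 top 0.1 mean [ 0.4095 -0.2559] rect [ 4.08800e-01 -2.57800e-01  3.15000e-02  2.96000e-02  8.94707e+01] rgb [92. 81. 73.]
yellow 68 top 0.099 mean [0.5687 0.3765] rect [5.69100e-01 3.76800e-01 2.35000e-02 3.09000e-02 7.43792e+01] rgb [161. 144.  16.]
salt 72 top 0.093 mean [0.4725 0.0102] rect [4.73000e-01 1.03000e-02 3.10000e-02 3.40000e-02 4.49837e+01] rgb [155. 159. 158.]
dish 121 top 0.018 mean [ 0.4638 -0.1344] rect [ 0.462  -0.1343  0.0818  0.0827 45.4125] rgb [196. 196. 193.]
tray 543 top 0.074 mean [0.4632 0.2633] rect [ 0.4607  0.2569  0.235   0.1829 88.1326] rgb [129. 105.  85.]
   brown [ 0.4607  0.2573  0.0919  0.1822 88.2281]
rack 258 top 0.034 mean [ 0.4523 -0.3798] rect [ 0.4529 -0.3799  0.1299  0.0667  2.5471] rgb [166. 122.  74.]
   brown [ 0.4521 -0.3798  0.1298  0.0631  4.0827]
cup 135 top 0.084 mean [ 0.6417 -0.1402] rect [ 0.6379 -0.1396  0.0932  0.0932 25.8575] rgb [113. 106.  96.]
mill 226 top 0.162 mean [0.6386 0.303 ] rect [ 0.6428  0.3089  0.0455  0.0457 43.5526] rgb [66. 48. 34.]
```

View pics/crop0.png

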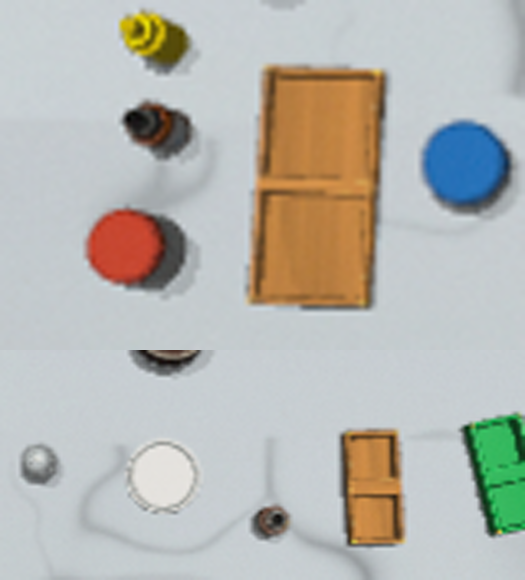

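The crops confirm the choice: red and blue pots, the amber dark-capped bottles (not the yellow) and the brown rack (not the green). The measured heights of 79, 67, 100 and 93 mm match the sizes given to within about 5 mm, and the footprints match too. I'll start with the flake pot.

```bash
cat > arm.py <<'E'
import numpy as np
from station import env, effector, solver, viewer
def rot():
    x=env.sense()['tcp_rot'][:,0]
    sx=1. if x[0]>=0 else -1.
    return np.array([[sx,0,0],[0,-sx,0],[0,0,-1.]])
HI=.20
def pick(x,y,tip,dia,squeeze,R):
    env.reach([x,y,HI],R); env.movel([x,y,tip],rate=.12)
    effector.grasp(squeeze); s=env.sense()
    print('grasp w',round(s['gripper_width'],4),'exp',dia,'F',round(s['grasp_force'],1),'t',round(s['t'],1))
    if abs(s['gripper_width']-dia)>.006: raise SystemExit('bad grasp width')
    env.movel([x,y,HI],rate=.15); print('lifted w',round(env.sense()['gripper_width'],4))
def place(x,y,tip,floor=.005):
    env.movel([x,y,HI],rate=.25); z=tip+floor
    env.movel([x,y,z+.02],rate=.12); env.pause(.3); f0=env.sense()['wrist_force'][2]
    env.movel([x,y,z+.004],rate=.04)
    for dz in np.arange(.003,-.0031,-.001):
        env.movel([x,y,z+dz],rate=.02); f=env.sense()['wrist_force'][2]-f0
        if f>1.5: break
    print('set at dz',round(dz,4),'df',round(f,2)); effector.release(); env.pause(.2)
    env.movel([x,y,HI],rate=.15); print('t',round(env.sense()['t'],1))
E
python3 - <<'E'
from arm import *
print(env.sense()['tcp_rot'].round(2)); R=rot()
for q in [(.41,.381,.035),(.507,.256,.04),(.499,.376,.2),(.487,-.378,.04),(.41,-.259,.03),(.418,-.382,.04)]: print(solver.inverse_kinematics(q,R))
pick(.410,.381,.035,.056,15,R)
place(.4147,.2584,.035)
E
```

```text
[[-0.92  0.4   0.  ]
 [ 0.4   0.92 -0.  ]
 [-0.   -0.   -1.  ]]
[-0.77712251  0.56665386 -0.03988841  1.94025372  0.0360789   0.63535634
  0.73097185]
[-0.53527312  0.56713487  0.01119143  1.9214634  -0.00989486  0.65304638
  1.05282162]
[-0.69287197  0.43944748 -0.00854862  1.68210176  0.00426794  1.02006154
  0.86795445]
[ 0.20850355  0.68572759  0.54329901  1.82705762 -0.49165885  0.76623567
  2.58479307]
[ 0.10935464  0.52069744  0.47071133  2.14577198 -0.43394807  0.56641089
  2.46860681]
[ 0.22696912  0.63257542  0.59524765  1.95550202 -0.53150765  0.71295964
  2.71611982]
grasp w 0.0554 exp 0.056 F 15.0 t 4.2
lifted w 0.0554
set at dz 0.0 df 2.81
t 11.3
```

```bash
python3 - <<'E'
from arm import *
import cv2
R=rot(); pick(.4765,.138,.028,.064,15,R)
place(.5067,.2556,.028)
R2=R@np.diag([-1,-1,1])
print(solver.inverse_kinematics([.499,.376,.2],R2))
env.reach([.499,.3755,.2],R2)
p,d=viewer.read_camera('wrist'); cv2.imwrite('pics/w1.png',p[...,::-1])
p,d=viewer.read_camera('top'); cv2.imwrite('pics/t1.png',cv2.resize(p[165:265,90:290,::-1],None,fx=3,fy=3))
E
```

```text
grasp w 0.0634 exp 0.064 F 15.0 t 14.1
lifted w 0.0632
set at dz 0.0 df 2.94
t 21.3
[-1.53205818  0.83286139  1.34476183  1.73547847 -0.84761049  1.29339039
 -1.56059712]
```

View pics/w1.png

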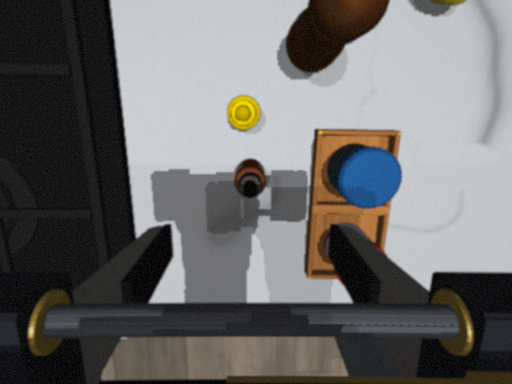

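View pics/t1.png

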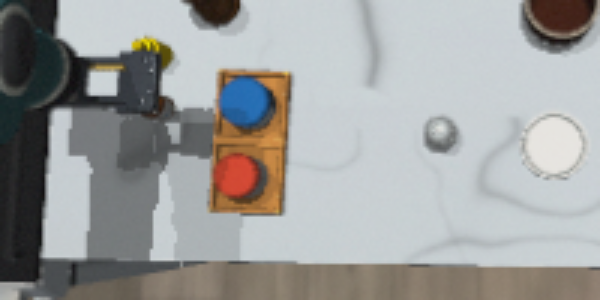

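Both pots stand upright in their bays: blue at (245,103) and red at (237,175) in the top crop. The amber bottle is at (250,185) in the wrist view, with the yellow one separate at (243,113). The flipped wrist put the arm in an awkward posture, so I'll go back to the natural one and measure the bottle from there.

```bash
cat >> vis.py <<'E'
def wcloud(s,d):
    i=viewer.camera_info('wrist'); h,w=d.shape
    uv=np.stack(np.meshgrid(np.arange(w),np.arange(h)),-1).reshape(-1,1,2).astype(np.float64)
    n=cv2.undistortPoints(uv,i['intrinsics'],i['dist_coeffs']).reshape(h,w,2)
    T=i['T_tool_cam']; pc=np.dstack([n[...,0]*d,-n[...,1]*d,-d])
    P=(pc@T[:3,:3].T+T[:3,3])@s['tcp_rot'].T+s['ee_pos']; P[d==0]=np.nan
    return P
def wmeasure(x,y,env,zlo,r=.04):
    s=env.sense(); p,d=viewer.read_camera('wrist'); P=wcloud(s,d)
    m=near(P,x,y,r,zlo,.12); Q=P[m]
    c,rad=cv2.minEnclosingCircle(Q[:,:2].astype(np.float32))
    print('wrist',len(Q),'top',np.percentile(Q[:,2],95).round(4),'circ',np.round(c,4),'r',round(rad,4),'mean',Q[:,:2].mean(0).round(4),'rgb',p[m].mean(0).round())
E
python3 - <<'E'
from arm import *; from vis import *
env.goto_joints([-0.69287,.43945,-.00855,1.6821,.00427,1.02006,.86795])
s=env.sense(); print(s['ee_pos'].round(4),s['tcp_rot'].round(2).tolist())
for z in (.07,.09): wmeasure(.499,.3755,env,z,.03)
p,d=viewer.read_camera('top'); P=cloud('top',d)
for n,x,y,r,zl in [('flake',.4147,.2584,.045,.07),('pellet',.5067,.2556,.045,.06)]:
    Q=P[near(P,x,y,r,zl)]; print(n,np.percentile(Q[:,2],95).round(3),cv2.minEnclosingCircle(Q[:,:2].astype(np.float32)))
E
```

```text
[0.499  0.3756 0.1996] [[-1.0, 0.0, -0.0], [0.0, 1.0, -0.0], [0.0, -0.0, -1.0]]
wrist 442 top 0.0998 circ [0.5009 0.376 ] r 0.0118 mean [0.4981 0.3761] rgb [31. 29. 28.]
wrist 166 top 0.1005 circ [0.5007 0.376 ] r 0.0065 mean [0.4998 0.376 ] rgb [25. 25. 24.]
flake 0.084 ((0.41442981362342834, 0.25929611921310425), 0.027401359751820564)
pellet 0.073 ((0.5093199610710144, 0.25999975204467773), 0.035186830908060074)
```

```bash
python3 - <<'E'
from arm import *; from vis import *
R=rot(); pick(.5005,.376,.032,.033,12,R)
place(.4874,-.3778,.032)
env.reach([.410,-.259,HI],rot())
for z in (.07,.09): wmeasure(.410,-.259,env,z,.03)
print(env.sense()['joint_positions'].round(2))
p,d=viewer.read_camera('wrist'); cv2.imwrite('pics/w2.png',p[...,::-1])
E
```

```text
grasp w 0.0319 exp 0.033 F 12.0 t 28.6
lifted w 0.0318
set at dz -0.001 df 4.75
t 38.9
wrist 438 top 0.0994 circ [ 0.4085 -0.2601] r 0.0116 mean [ 0.406  -0.2602] rgb [30. 29. 28.]
wrist 168 top 0.1007 circ [ 0.4089 -0.2602] r 0.0066 mean [ 0.4078 -0.2603] rgb [15. 15. 14.]
[ 0.21  0.21  0.32  2.03 -0.08  0.92  2.15]
```

View pics/w2.png

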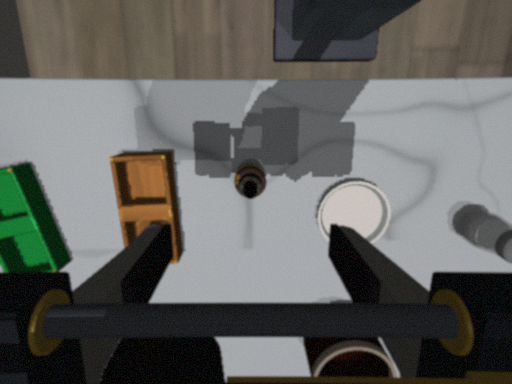

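The wrist view shows the amber bottle at (250,182), the empty near bay at (145,183), the dish at (353,212) and the shaker at (487,228). Next is dropper B, then I'll measure the shaker and dish.

```bash
python3 - <<'E'
from arm import *; from vis import *
R=rot(); pick(.4088,-.2602,.032,.033,12,R)
place(.4176,-.3822,.032)
env.reach([.4725,.008,HI],R)
print(env.sense()['joint_positions'].round(2))
for z in (.05,.08): wmeasure(.4725,.008,env,z,.035)
wmeasure(.462,-.136,env,.009,.055)
p,d=viewer.read_camera('top'); cv2.imwrite('pics/t2.png',cv2.resize(p[165:265,215:415,::-1],None,fx=3,fy=3))
P=cloud('top',d); Q=P[near(P,.462,-.136,.06,.009)]; print(cv2.minEnclosingCircle(Q[:,:2].astype(np.float32)),env.sense()['t'])
E
```

```text
grasp w 0.0319 exp 0.033 F 12.0 t 42.4
lifted w 0.0323
set at dz -0.001 df 5.01
t 50.1
[-0.29  0.18  0.23  2.05 -0.05  0.91  1.54]
wrist 1166 top 0.089 circ [0.4712 0.0098] r 0.0182 mean [0.4684 0.0096] rgb [74. 75. 75.]
wrist 834 top 0.0893 circ [0.4722 0.01  ] r 0.0164 mean [0.4709 0.0098] rgb [75. 75. 75.]
wrist 1088 top 0.0147 circ [ 0.4612 -0.1359] r 0.0443 mean [ 0.4616 -0.1409] rgb [152. 151. 147.]
((0.45825421810150146, -0.13816797733306885), 0.04851966351270676) 51.8167
```

View pics/t2.png

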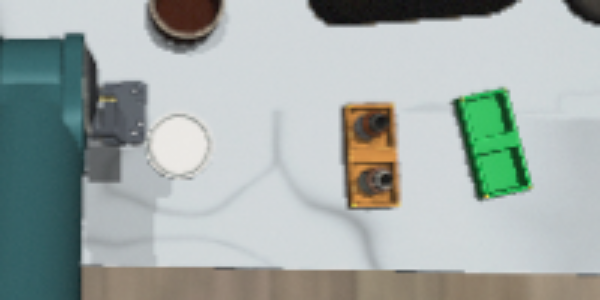

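Both droppers stand in the brown rack, at (373,124) and (378,181). The wrist and top views agree on the dish at about (0.461, -0.136), so the shaker is next.

```bash
python3 - <<'E'
from arm import *; from vis import *
R=rot(); pick(.4718,.0098,.030,.044,15,R)
place(.4615,-.136,.030)
env.movel([.4615,-.136,.26])
env.reach([.42,.10,.26],R)
p,d=viewer.read_camera('top'); P=cloud('top',d); cv2.imwrite('pics/t3.png',cv2.resize(p[165:265,90:390,::-1],None,fx=2.6,fy=2.6))
for n,x,y,r,zl in [('salt',.4615,-.136,.04,.06),('dA',.4874,-.3778,.03,.08),('dB',.4176,-.3822,.03,.08),('cup',.638,-.14,.06,.06),('mill',.642,.311,.05,.06)]:
    Q=P[near(P,x,y,r,zl)]
    if len(Q): print(n,np.percentile(Q[:,2],95).round(3),np.round(cv2.minEnclosingCircle(Q[:,:2].astype(np.float32))[0],4))
p,d=viewer.read_camera('side'); cv2.imwrite('pics/s3.png',cv2.resize(p[...,::-1],(800,600)))
s=env.sense(); print(s['gripper_width'],s['wrist_force'],s['t'])
E
```

```text
grasp w 0.0433 exp 0.044 F 15.0 t 54.4
lifted w 0.0432
set at dz -0.001 df 9.37
t 62.2
salt 0.096 [ 0.4639 -0.1335]
dA 0.105 [ 0.4897 -0.3777]
dB 0.106 [ 0.4191 -0.3836]
cup 0.084 [ 0.6385 -0.1391]
mill 0.162 [0.6427 0.3109]
0.09192197903931701 [-0.21243901 -0.45912519 -0.21793452] 63.8
```

View pics/t3.png

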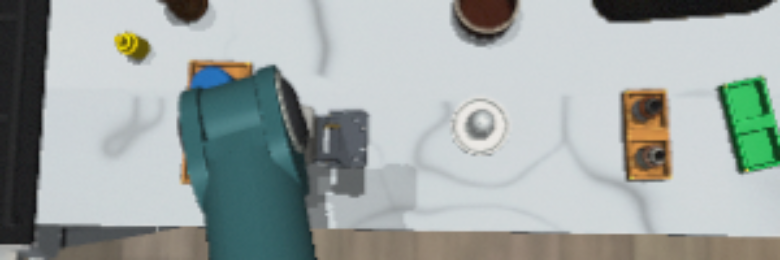

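View pics/s3.png

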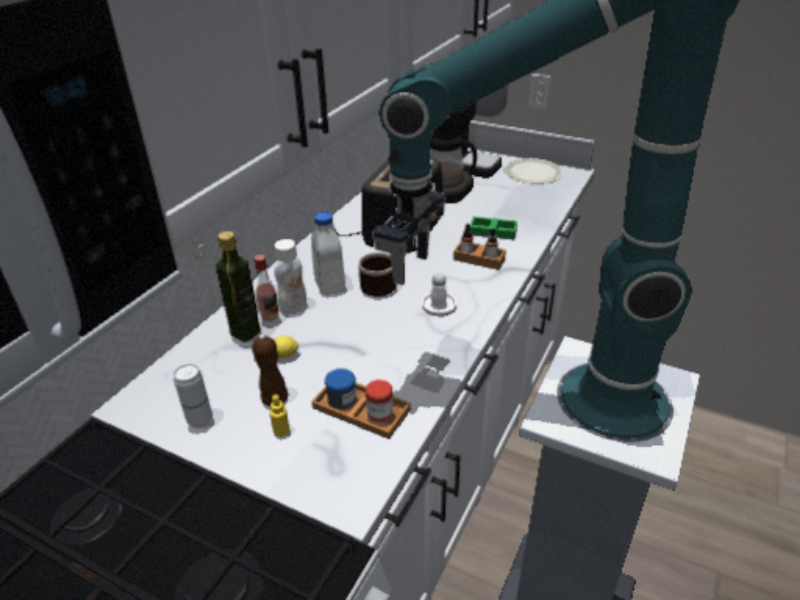

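The side view shows everything upright in its place: pots at (341,388) and (379,402), shaker in the dish at (438,295), droppers at (467,240) and (491,245). The mill and cup haven't moved, and the gripper is clear. I'll hand the job in.

```bash
python3 -c "
from station import workorder; print(workorder.finish_job())"
```

```text
the job is handed in; nothing more can be done
None
```

The job is handed in, at about 64 s of the 120 s allowed: both pots are in the tray, both amber droppers in the brown rack and the shaker in its dish, all upright and released, and the mill and cup were not moved.

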